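# Free the drive from the left-hand clamp and rack it on the sloped stand

### The job

The small drive is held in the grey fixture by a blue strap and a black wing knob, whose notched edges and engraved arrow mark a left-hand thread: loosen the knob by turning it clockwise, about half a turn from tight, almost to its stop (never tighten it further, and leave the drive where it is until then). Lift the drive just over the fixture's front lip, draw it out from under the raised strap and lay it flat on the open bench between robot and stand, let go, then take it again by its other half and set it on the sloped stand: label side up, the end that stuck out of the strap down against the stop between the cheeks, lying flush on the deck. Leave the knob loosened and do not disturb the tape roll, the black adapter and the aluminium disc.

Things in the scene. Friction and masses are not known exactly. Their poses are not given: they have to be found in the camera images.
- fixture: Fixed grey base plate 172 x 112 x 10 mm carrying a rail 36 mm wide, its top 22 mm above the bench, on which the drive lies. Origin on the bench; +x runs along the drive from its free front end to the knob; z up. The drive's centre is at x = -14.5 mm. A rear stop and side guides (x = -5 to +35 mm, 28 mm high) hold the rear half; the front half is free at both sides.
- drive: Loose closed 2.5-inch drive, silver with a white label on top and a black connector slot at its front end, 70 (its x) x 100 (its y) x 8 mm (z), about 0.12 kg. Origin at the centre of its underside, z up through the label side. In the fixture its -y end is the free front end toward the robot and its +y end is under the strap (its +y is the fixture's +x). Grasp across the 70 mm width.
- drive_front (a point): Middle of the drive's front (-y) lower edge, 50 mm from its origin: the end that sticks out of the strap.
- drive_rear (a point): Middle of the drive's rear (+y) lower edge, 50 mm from its origin: the end under the strap.
- strap_tip (a point): Middle of the lower edge of the blue strap's free tip, 12 mm in -x of the fixture's origin. The strap is 44 mm wide, 7 mm thick, and covers the rear half of the drive; with the knob at 0 its underside is 31 mm above the bench, 1 mm over the drive. It rises straight up by 3 mm per radian of the knob.
- knob_grip (a point): Grip point of the black wing knob, on its vertical axis, 60 mm in +x of the fixture's origin, 64 mm above the bench with the knob at 0 and rising with it, 3 mm per radian. Wing: a bar 64 mm long, 14 mm thick, from 16 mm below to 6 mm above this point, lying along this point's x axis (the fixture's x at 0). Red line on the -x wing; white notches mark the left-hand thread. The knob is captive.
- lh_knob (a joint): Turn of the knob, rad: 0 is tight; grows as the knob is turned CLOCKWISE seen from above (left-hand thread, loosening), to a stop at 3.3. Starts at 0.1 to 0.4. Stays where it is left; friction about 0.2 N m. From 2.8 on the strap is high enough to lift the drive 6 to 8 mm over the lip.
- stand: Fixed dark base plate 135 x 86 x 8 mm of the sloped stand, origin at the centre of its underside; the slope falls toward its -x. The bench between it and the robot is open. A tall microscope stands fixed to its right (-y), about 0.2 m away: swing round it close to the base.
- stand_deck: The stand's aluminium deck, sloped 25 degrees. Origin on the deck surface where the middle of the drive's underside must finally be, 52 mm above the bench; +x points up the slope, z square off the deck, y level. The stop at the low end has its face at x = -50.5 mm and is 10 mm high. Above x = +9.5 mm the deck is a rail 36 mm wide, to x = +54 mm; fingers pass at both its sides.
- tape: Bystander: roll of amber tape, 62 mm across, 20 mm high; origin under its centre.
- adapter: Bystander: black adapter box, 42 x 74 x 17 mm; origin under its centre.
- disc: Bystander: scalloped aluminium disc, 47 mm across, 10 mm high; origin under its centre.
- front_lip (a point): Middle of the top edge of the fixture's front lip, 69.5 mm in -x of the fixture's origin, 27 mm above the bench. The lip is 36 mm wide and stands 5 mm above the rail just in front of the drive: the drive can leave only by being raised over 5 mm and then drawn out to the fixture's -x.
- cheek_end (a point): On the deck's centre line at x = +9.5 mm (deck frame), where the cheeks end. Cheeks flank the low part of the deck from the stop to here, inner faces 38.5 mm either side of the centre line (3.5 mm beside the drive), 10 mm high: fingers do not fit beside the drive there, so it must be held by its rear (upper) half.
Not all that is in view belongs to the job. There is more than one size of the drive; the one meant has the size given above.

How it is judged:
On the way, in this order (a step that is already met when the one before it is completed fails the run):
1. the knob is turned clockwise to at least 2.8 rad while the drive still lies in the fixture (moved under 20 mm) (value of joint lh_knob above 2.8 rad and distance of drive from where it was at the start of the episode below 0.02 m), for 0.1 s.
2. the drive lies flat on the bench, label up, let go (height (world z) of drive between -0.004 and 0.004 m and angle between drive's own z axis and vertical below 0.05 rad and contact force between the fingers and drive below 0.2 N and linear speed of drive below 0.02 m/s), for 0.2 s.
At the end, for the whole second after the job is handed in: The drive rests on the stand's deck, label side up, its front edge within about 7 mm of the stop, between the cheeks (within 6 mm of the middle, within 0.1 rad of straight), underside within 3 mm of the deck and 0.06 rad of its slope, at rest; the knob still reads over 2.6 rad (x of drive_front in the frame of stand_deck below -0.043 m and x of drive_rear in the frame of stand_deck above 0.04 m and z of drive in the frame of stand_deck between -0.003 and 0.003 m and y of drive in the frame of stand_deck between -0.006 and 0.006 m and angle between the z axis of drive and the z axis of stand_deck, either way round below 0.06 rad and angle between drive's own z axis and vertical below 0.8 rad and angle between the y axis of drive and the x axis of stand_deck, either way round below 0.1 rad and linear speed of drive below 0.01 m/s and value of joint lh_knob above 2.6 rad); the robot touches nothing.
It fails at once if the knob is tightened (turned anticlockwise below -0.05 rad) (value of joint lh_knob below -0.05 rad).
It fails at once if the tape roll, adapter or disc is moved over 15 mm (distance of any of tape, adapter, disc from where it was at the start of the episode above 0.015 m).
It also fails if it takes over 72 s, if anything falls off the work surface, if the arm or the gripper's body presses on something with over 40 N, if the wrist force passes 120 N, or if a joint passes its speed limit or range.

### The arm

A 6-joint arm with a two-finger parallel gripper is mounted at the origin on a cart in front of the work surface, level with it; the furniture and walls round the work are solid. World frame = base frame: x ahead of the robot, y to its left, z up, the work surface at z = 0. Lengths are in m, angles in rad, forces in N, time in s.
With the tool pointing down it reaches from about 0.35 to 0.775 m from the base axis. Payload 5.5 kg.
Tool frame: the origin (TCP) lies at the very end of the fingers, on their centre line; the grasp point (between the pads) lies 19 mm behind it; z points along the fingers, y is the line along which they close (so a half turn about z gives the same grasp; the last joint's range is limited). The gripper opens to 85 mm and grips with 20 to 120 N. Pads are 22 mm wide; open, the fingers measure 114 mm over their backs; the gripper's body (76 mm by 85 mm) begins 54 mm behind the grasp point. The pads swing forward as they close: fully open they stand 13 mm farther back than shut.
Start: joints at [-1.335, 0.313, 0.046, 1.304, 0, 1.431], TCP at [0.211, -0.535, 0.231] pointing down, gripper open.
Joint ranges: [-2.76, 2.76], [-0.86, 1.69], [-1.03, 1.26], [-2.2, 2.34], [-1.47, 1.5], [-3.14, 3.14]. Speed limits (rad/s): [2.57, 2.57, 3.14, 3.14, 3.14, 3.14].

### API

Orientations are given as a unit quaternion [w, x, y, z].
In Python, from workcell import get_state, read_camera, calibration, hand_in gives the robot as it stands.
- The arm moves only by the tool drive_tool, never from a script. Its argument "deltas" is a list that holds one entry, the list of rows, each a list of 7 numbers: the closure in counts, from 0 (fully open) to 255 (shut), then the shift along the tool's x, y, z in m, then the turn, a rotation vector about the tool's x, y, z in degrees. A call has 1 to 12 rows; each row is the pose to reach, as a shift and turn from the pose commanded when the call began, along the tool's axes at that moment; what a row does not reach only later rows make up. A row lasts 1/8 s, in which the tool goes at most 62.5 mm and 10.7 degrees, less where a joint would pass 70% of its speed; a pose out of reach is approached as far as the arm can. A call with a gripper value outside its range is refused whole. The fingers move at their own pace and stop on an object; "newtons" is the grip in N (left out, the last holds). Time passes only in rows, so rows that repeat a pose let the fingers close. It gives the time, the measured TCP pose, the force, the opening and the grip force at its end, in the units of the state.
- get_state(): the state, without advancing time (a new reading comes with each control period).
- read_camera(name): name is "scene" or "top"; returns (picture, depth): 400x640x3 uint8, red, green, blue; 400x640 float32, m along the optical axis (not along the pixel's ray), 0 where there is no reading.
- calibration(name): a dict with "mtx" (3x3 intrinsics, pixels), "k1" (the pictures are not rectified: a ray, as slopes to the right and down, at radius r is drawn at 1 + k1 r^2 times it, then the intrinsics apply), "world_from_camera" (4x4, takes a point from camera to world coordinates). Camera axes: x right, y up, looking along -z (the intrinsics and any distortion apply to the point x, -y, -z); pixel columns grow to the right and rows downward; lengths in m; the calibration is good to about 2 mm. A picture is of the moment at which its call begins. calibration takes no time and is no camera call.
- hand_in(): hands the job in; it is judged then, once.
The state is a dict: "clock": time; "joint_pos": joint angles; "qvel": joint speeds; "tau": joint torques, N m; "tcp_pos": TCP position; "orientation": TCP orientation; "wrist_force": force on the tool from outside, world axes, zero at the start; "ft_torque": the same for the moment, N m; "finger_gap": finger opening in m; "grip_force": force on a finger pad.
Only numpy, scipy, OpenCV 4.12 (cv2) and the standard library are available. Lean on these libraries where they do the work, as an engineer would, in place of code of your own. Each camera call takes 0.05 s, during which the arm holds its last target. There are 200 camera calls.

## Working session

There is one attempt and no reset: what is moved stays moved. The work goes in short steps, Python scripts to look and compute and a tool call to move; the robot and the scene stay as the last step left them, time stands still between calls to the robot, and variables do not carry over. Pictures are saved under pics/ and viewed, at most 10 in all, crops included, and the job is handed in when it is done.

Besides the shell and the picture viewer there is one more tool, called after "Call:" in YAML: its name, and indented under it one key for each argument. drive_tool: Moves the arm, as the interface text tells. Its arguments: {"type":"object","properties":{"deltas":{"type":"array","items":{"type":"array","items":{"type":"array","items":{"type":"number"}}}},"newtons":{"type":"number"}},"required":["deltas"]}

```bash
mkdir -p pics; ls; python3 - <<'E'
from workcell import *
import cv2,numpy as np
for n in("scene","top"):
    p,d=read_camera(n); cv2.imwrite(f"pics/{n}0.png",p[:,:,::-1]); np.savez(f"{n}0.npz",p=p,d=d)
    c=calibration(n); print(n,c)
print(get_state())
E
```

```text
pics
scene {'mtx': array([[452.48744696,   0.        , 316.53495031],
       [  0.        , 452.48744696, 199.96715188],
       [  0.        ,   0.        ,   1.        ]]), 'k1': -0.0002885779083928736, 'world_from_camera': array([[-0.55494899,  0.38917879, -0.73523567, -0.45117588],
       [-0.83169537, -0.27840079,  0.48039131,  0.85485628],
       [-0.01773208,  0.87808478,  0.47817643,  0.71484747],
       [ 0.        ,  0.        ,  0.        ,  1.        ]])}
top {'mtx': array([[366.40547537,   0.        , 312.08779117],
       [  0.        , 366.40547537, 202.1977531 ],
       [  0.        ,   0.        ,   1.        ]]), 'k1': 0.018177716053631967, 'world_from_camera': array([[-0.01431655,  0.98294751, -0.18332818,  0.31007786],
       [-0.99984089, -0.01212191,  0.01308618,  0.21865014],
       [ 0.01064074,  0.18348636,  0.98296466,  1.12514209],
       [ 0.        ,  0.        ,  0.        ,  1.        ]])}
{'clock': 0.1, 'joint_pos': array([-1.33458858e+00,  3.13959347e-01,  4.50891370e-02,  1.30357981e+00,
       -4.00592371e-05,  1.43115790e+00]), 'qvel': array([-0.00101574, -0.00310594,  0.00123557, -0.00118082, -0.00069888,
        0.00047474]), 'tau': array([ 9.60505640e-04, -4.81725562e+01,  2.99244279e+01,  1.27713993e-02,
       -2.65545868e-04, -4.62380427e-06]), 'tcp_pos': array([ 0.21091229, -0.53443807,  0.23047725]), 'orientation': array([-8.24918307e-04,  9.82394021e-01,  1.86818905e-01, -5.99148652e-05]), 'wrist_force': array([ 0.19332285,  0.53619728, -0.02976418]), 'ft_torque': array([ 0.02408246, -0.07884006, -0.01097672]), 'grip_force': 0.0, 'finger_gap': 0.08529979009936635}
```

View pics/scene0.png

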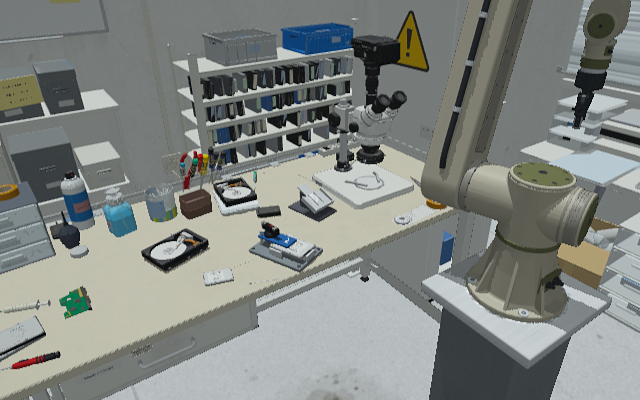

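View pics/top0.png

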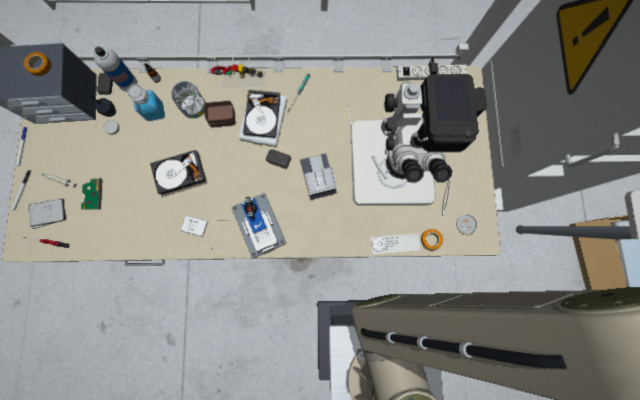

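The top view shows the fixture near (258,225) with the knob at (250,207), the stand at (318,175), tape at (431,239), disc at (466,225) and adapter at (278,158). The scene view shows the fixture near (286,248) and the stand near (314,202). I'll enlarge both.

```bash
python3 - <<'E'
import cv2,numpy as np
t=cv2.imread("pics/top0.png");s=cv2.imread("pics/scene0.png")
a=cv2.resize(t[145:265,220:350],None,fx=4.6,fy=4.6,interpolation=cv2.INTER_CUBIC)
b=cv2.resize(s[175:275,240:350],None,fx=5.5,fy=5.5,interpolation=cv2.INTER_CUBIC)
cv2.imwrite("pics/ta.png",a);cv2.imwrite("pics/sa.png",b)
E
```

```text
(no output)
```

View pics/ta.png

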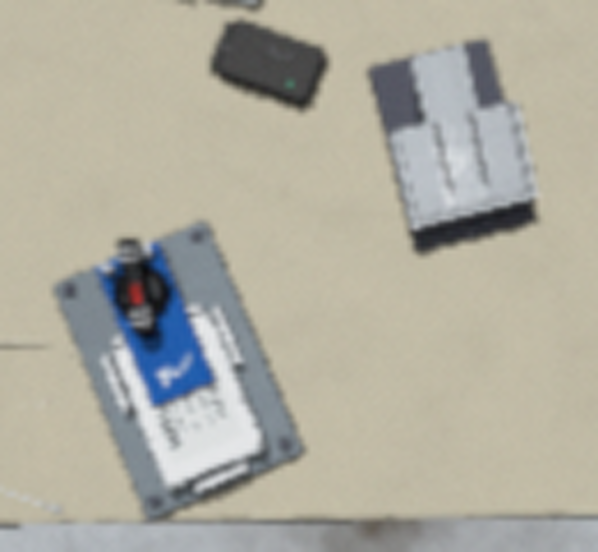

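View pics/sa.png

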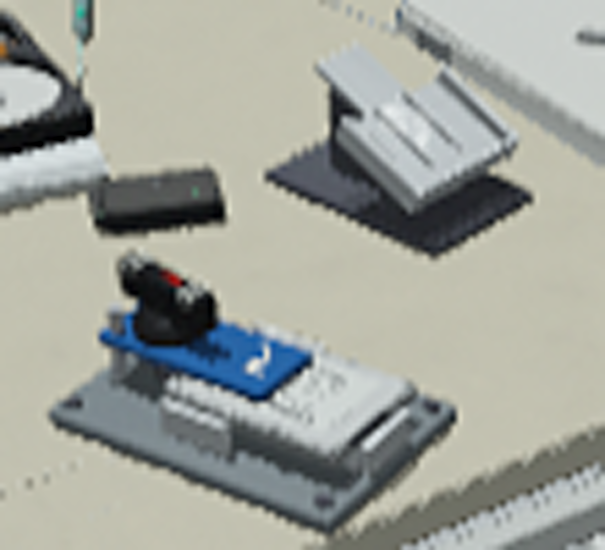

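```bash
cat > h.py <<'E'
import numpy as np,cv2
from workcell import *
def rays(n,uv):
    c=calibration(n);uv=np.asarray(uv,float).reshape(-1,2);K=c["mtx"]
    d=np.array([c["k1"],0,0,0])
    q=cv2.undistortPoints(uv[:,None],K,d)[:,0]
    T=c["world_from_camera"]
    return T[:3,3],np.c_[q[:,0],-q[:,1],-np.ones(len(q))]@T[:3,:3].T
def plane(n,uv,z):
    o,r=rays(n,uv);return o+r*((z-o[2])/r[:,2])[:,None]
def px(n,P):
    c=calibration(n);T=np.linalg.inv(c["world_from_camera"]);K=c["mtx"]
    p=np.asarray(P,float).reshape(-1,3)@T[:3,:3].T+T[:3,3]
    s=np.c_[p[:,0],-p[:,1]]/-p[:,2:];s=s*(1+c["k1"]*(s**2).sum(1))[:,None]
    return s@K[:2,:2].T+K[:2,2]
def depthpts(n,uv,d):
    o,r=rays(n,uv);uv=np.asarray(uv,int);return o+r*d[uv[:,1],uv[:,0]][:,None]
E
python3 - <<'E'
from h import *
A=lambda L:np.array(L)/4.6+[220,145]-.4
B=lambda L:np.array(L)/5.5+[240,175]-.4
fx=dict(top=A([(203,222),(302,452),(150,517),(55,287)]),scene=B([(50,413),(325,527),(457,412)]))
st=dict(top=A([(370,68),(487,40),(537,215),(417,252)]),scene=B([(265,177),(435,255),(532,197)]))
for nm,dic,z in(("fix",fx,.01),("stand",st,.008)):
    for n,uv in dic.items():
        P=plane(n,uv,z)[:,:2];print(nm,n,P.round(4).tolist(),P[[0,2]].mean(0) ,np.linalg.norm(np.diff(P,axis=0),axis=1))
# drive corners not under strap (z .030), strap blue mask centroid etc
f=np.load("top0.npz");p=f["p"].astype(int);d=f["d"]
m=((p[:,:,2]>p[:,:,0]+60)).astype(np.uint8);m[:145]=0;m[265:]=0;m[:,:220]=0;m[:,350:]=0
ys,xs=np.nonzero(m);print("blue n",len(xs));P=depthpts("top",np.c_[xs,ys],d);print("blue z",np.median(P[:,2]))
Q=plane("top",np.c_[xs,ys],np.median(P[:,2]))[:,:2].astype(np.float32);print(cv2.minAreaRect(Q),cv2.boxPoints(cv2.minAreaRect(Q)))
r=((p[:,:,0]>p[:,:,1]+60)&(p[:,:,0]>120)).astype(np.uint8);
ys,xs=np.nonzero(r[195:240,235:290]);P=depthpts("top",np.c_[xs+235,ys+195],d);print("red",P.round(4).tolist())
dr=A([(165,490),(262,445),(152,400),(215,377)]);print("drive/strap corners",plane("top",dr,.033)[:,:2].round(4).tolist())
# deck depth points plane
mm=A([(430,150),(500,130),(460,60),(440,110),(460,200),(490,190),(480,130)]).astype(int);P=depthpts("top",mm,d);print("deck",P.round(4).tolist())
E
```

```text
fix top [[0.5494, 0.3536], [0.3937, 0.2869], [0.3528, 0.3861], [0.5061, 0.4519]] [0.45111719 0.36982556] [0.16933556 0.10728853 0.1668187 ]
fix scene [[0.5046, 0.4543], [0.3482, 0.3909], [0.3893, 0.289]] [0.4469416  0.37165344] [0.16880296 0.10987618]
stand top [[0.6569, 0.24], [0.6761, 0.1589], [0.552, 0.1276], [0.5274, 0.2094]] [0.60443859 0.18379678] [0.08330367 0.12806895 0.08536719]
stand scene [[0.6512, 0.2445], [0.522, 0.2128], [0.5427, 0.1323]] [0.59697885 0.18838999] [0.13310005 0.08314744]
blue n 279
blue z 0.038804773135331594
((0.4752926826477051, 0.38016825914382935), (0.09796000272035599, 0.0433386005461216), 23.3492431640625) [[0.42173555 0.3806505 ]
 [0.43891212 0.34086105]
 [0.52884984 0.37968603]
 [0.5116732  0.41947547]]
red [[0.4945, 0.3884, 0.0722], [0.4926, 0.3893, 0.0662], [0.4884, 0.3881, 0.0736], [0.4892, 0.3859, 0.0686], [0.4861, 0.3887, 0.0694], [0.4849, 0.3847, 0.0763]]
drive/strap corners [[0.3689, 0.3733], [0.3969, 0.3113], [0.4269, 0.3826], [0.4414, 0.342]]
deck [[0.5881, 0.2005, 0.0498], [0.6016, 0.1551, 0.0558], [0.643, 0.1821, 0.0746], [0.6128, 0.1943, 0.0619], [0.5577, 0.1824, 0.0327], [0.5657, 0.161, 0.0376], [0.6019, 0.1701, 0.0551]]
```

```bash
python3 - <<'E'
from h import *
A=lambda L:np.array(L)/4.6+[220,145]-.4
B=lambda L:np.array(L)/5.5+[240,175]-.4
def poly(n,c):
    m=np.zeros((400,640),np.uint8);cv2.fillPoly(m,[np.round(c).astype(np.int32)],1)
    m=cv2.erode(m,np.ones((2,2),np.uint8));ys,xs=np.nonzero(m)
    d=np.load(n+"0.npz")["d"];return depthpts(n,np.c_[xs,ys],d)
# deck interior
deck=dict(top=A([(415,70),(465,57),(505,180),(425,200),(412,140),(430,135)]),scene=B([(325,70),(352,55),(440,120),(480,150),(415,190),(360,140),(385,125)]))
bench=dict(top=A([(260,200),(370,200),(390,300),(320,300)]),scene=B([(230,220),(330,230),(420,290),(330,310)]))
u=np.array([np.cos(.244),np.sin(.244)]);v=np.array([-u[1],u[0]])
for n in deck:
    P=poly(n,bench[n]);print(n,"bench z",np.median(P[:,2]),P[:,2].std())
    P=poly(n,deck[n]);M=np.c_[P[:,:2],np.ones(len(P))]
    w=np.ones(len(P),bool)
    for _ in range(4):
        k=np.linalg.lstsq(M[w],P[w,2],rcond=None)[0];e=P[:,2]-M@k;w=abs(e)<.004
    g=np.hypot(*k[:2]);print("deck n",w.sum(),"tilt",np.degrees(np.arctan(g)),"yaw",np.degrees(np.arctan2(k[1],k[0])))
    s=P[w,:2]@u; print(" s where z=.052 with tan25:",np.median(s-(P[w,2]-.052)/np.tan(np.radians(25))))
# lateral + longitudinal edges, in deck plane guess
th=np.radians(25)
def deckxy(n,uv,s0,h=0):
    X=np.r_[u*np.cos(th),np.sin(th)];N=np.r_[-u*np.sin(th),np.cos(th)];O=np.r_[u*s0,.052]+N*h
    o,r=rays(n,uv);t=((O-o)@N)/(r@N);Q=o+r*t[:,None];return np.c_[(Q-O)@X,(Q-O)@np.r_[v,0]]
for s0 in (.62,.63):
  print(s0,"top rail end",deckxy("top",A([(411,57),(465,42)]),s0).round(4).tolist(),"cheek outer low/hi",deckxy("top",A([(390,133),(520,103),(412,215),(537,188)]),s0,.01).round(4).tolist())
  print("scene rail end",deckxy("scene",B([(316,67),(357,45)]),s0).round(4).tolist(),"cheek",deckxy("scene",B([(445,68),(518,142),(410,207)]),s0,.01).round(4).tolist())
E
```

```text
top bench z 0.00022457724651037125 0.10916130459770114
deck n 372 tilt 24.265135936798842 yaw 13.735605497171338
 s where z=.052 with tan25: 0.624379804971992
scene bench z 0.002446295688418809 0.0015491851004910597
deck n 153 tilt 26.63869829418881 yaw 47.638737924641624
 s where z=.052 with tan25: 0.6214672607481361
0.62 top rail end [[0.0603, 0.0506], [0.0612, 0.0142]] cheek outer low/hi [[0.0172, 0.076], [0.0154, -0.0109], [-0.0392, 0.0746], [-0.0425, -0.0098]]
scene rail end [[0.0566, 0.0541], [0.0577, 0.0193]] cheek [[0.0126, -0.0063], [-0.051, -0.0033], [-0.0532, 0.0892]]
0.63 top rail end [[0.0506, 0.0503], [0.0516, 0.0137]] cheek outer low/hi [[0.0074, 0.0758], [0.0055, -0.0115], [-0.0492, 0.0744], [-0.0525, -0.0104]]
scene rail end [[0.05, 0.0502], [0.051, 0.0153]] cheek [[0.0058, -0.0105], [-0.0581, -0.0075], [-0.0603, 0.0854]]
```

```bash
python3 - <<'E'
from h import *
A=lambda L:np.array(L)/4.6+[220,145]-.4
B=lambda L:np.array(L)/5.5+[240,175]-.4
y=np.radians(23.1);R=np.array([[np.cos(y),np.sin(y)],[-np.sin(y),np.cos(y)]])
O=np.array([.449,.3707])
def s(t,n,uv,z):print(t,n,((plane(n,uv,z)[:,:2]-O)@R.T*1000).round(1).tolist())
s("drive front L,R (-64.5,±35)","top",A([(165,490),(262,445)]),.030)
s("drive front","scene",B([(345,450),(413,388)]),.030)
s("strap tip (-12,±22)","top",A([(152,403),(215,380)]),.039)
s("strap tip top","scene",B([(263,385),(312,350)]),.039)
s("knob ends","top",A([(128,243),(143,325)]),.071)
s("knob ends","scene",B([(125,257),(208,290)]),.071)
s("lip (-69.5..)","top",A([(192,488),(248,463)]),.027)
s("plate","top",A([(203,222),(302,452),(150,517),(55,287)]),.01)
s("plate","scene",B([(50,413),(325,527),(457,412)]),.01)
s("holes","top",A([(196,236),(286,443),(156,500),(70,290)]),.01)
s("bolts","scene",B([(75,403),(323,500),(433,408)]),.01)
for n in("top","scene"):
    f=np.load(n+"0.npz");p=f["p"].astype(int);d=f["d"]
    yy,xx=np.nonzero((p[:,:,0]>p[:,:,1]+60)&(p[:,:,0]>110));P=depthpts(n,np.c_[xx,yy],d)
    w=(abs(P[:,0]-.49)<.04)&(abs(P[:,1]-.39)<.04);print("red",n,((P[w,:2]-O)@R.T*1000).round(1).tolist(),P[w,2].round(3))
    bl=(p.max(2)<60)&(d>0);yy,xx=np.nonzero(bl);P=depthpts(n,np.c_[xx,yy],d);Q=(P[:,:2]-O)@R.T
    w=(abs(Q[:,0]-.06)<.05)&(abs(Q[:,1])<.05)&(P[:,2]>.062);print("blk",n,w.sum(),Q[w].mean(0),(Q[w].min(0)+Q[w].max(0))/2)
    print(" ax",cv2.fitLine(Q[w].astype(np.float32),cv2.DIST_HUBER,0,.01,.01).T)
E
```

```text
drive front L,R (-64.5,±35) top [[-72.3, 34.2], [-70.9, -34.1]]
drive front scene [[-74.6, 26.2], [-73.5, -33.4]]
strap tip (-12,±22) top [[-18.4, 19.7], [-21.0, -23.0]]
strap tip top scene [[-18.0, 13.4], [-20.4, -24.0]]
knob ends top [[77.3, -8.0], [24.6, 3.2]]
knob ends scene [[79.0, -4.6], [24.5, -1.6]]
lip (-69.5..) top [[-77.8, 18.1], [-77.7, -21.1]]
plate top [[85.6, -55.2], [-83.7, -55.4], [-82.4, 51.9], [84.4, 52.3]]
plate scene [[84.0, 55.0], [-84.8, 58.2], [-87.0, -51.7]]
holes top [[78.6, -47.2], [-74.0, -48.1], [-73.8, 44.2], [78.5, 43.9]]
bolts scene [[79.0, 41.8], [-72.2, 41.8], [-75.1, -48.3]]
red top [[48.8, -1.6], [47.4, 0.0], [45.7, -2.9], [43.0, 0.5], [42.9, -1.7], [41.2, 2.0], [38.5, -1.2]] [0.072 0.066 0.069 0.074 0.069 0.069 0.076]
blk top 35 [ 0.04606579 -0.0035313 ] [ 0.04048823 -0.00203463]
 ax [[ 0.99382544 -0.11095488  0.04709182 -0.00450975]]
red scene [[42.7, 2.7], [43.7, -2.6], [40.8, 5.2], [39.5, 2.6]] [0.075 0.072 0.073 0.073]
blk scene 56 [0.04512627 0.00437471] [0.04690307 0.00444516]
 ax [[ 0.99320143 -0.11640835  0.04593627  0.00520534]]
```

```bash
cat >> h.py <<'E'
from scipy.spatial.transform import Rotation as Ro, Slerp
def Rd(yaw,tilt=0):
    """tool down, tool x at yaw (deg); tilt about tool y (deg)"""
    return Ro.from_euler("z",yaw,degrees=True)*Ro.from_euler("x",180,degrees=True)*Ro.from_euler("y",tilt,degrees=True)
def plan(ways,g,p=None,R=None,hold=0,v=.06,w=10.5):
    s=get_state();p=s["tcp_pos"] if p is None else np.array(p)
    if R is None: q=s["orientation"];R=Ro.from_quat(np.r_[q[1:],q[0]])
    P,Q=[],[]
    a,A=p,R
    for wp in ways:
        b=np.array(wp[0],float);B=wp[1] if isinstance(wp[1],Ro) else Rd(*np.atleast_1d(wp[1]))
        n=int(max(1,np.ceil(np.linalg.norm(b-a)/v),np.ceil(np.degrees((A.inv()*B).magnitude())/w)))
        t=np.arange(1,n+1)/n;P+=[a+(b-a)*x for x in t];Q+=list(Slerp([0,1],Ro.concatenate([A,B]))(t));a,A=b,B
    P+=[P[-1]]*hold;Q+=[Q[-1]]*hold
    for i in range(0,len(P),12):
        out=[]
        for x,r in zip(P[i:i+12],Q[i:i+12]):
            d=R.inv().apply(x-p);e=(R.inv()*r).as_rotvec(degrees=True)
            out.append("[%d,"%g+",".join("%.4g"%z for z in d.round(4))+","+",".join("%.4g"%z for z in e.round(1))+"]")
        print("["+",".join(out)+"]",flush=True);p,R=P[i+11] if i+11<len(P) else 0,Q[i+11] if i+11<len(Q) else 0
E
python3 - <<'E'
from h import *
f=np.load("top0.npz");d=f["d"];uv=np.array([(440,172),(428,178),(405,178),(420,160),(395,190)])
print("scope",depthpts("top",uv,d).round(3).tolist())
r=.40;pol=lambda a,z=.24:(r*np.cos(np.radians(a)),r*np.sin(np.radians(a)),z)
plan([(pol(-60),50),(pol(-30),110),(pol(0),180),(pol(25),250),(pol(38,.2),300),((.4975,.3895,.12),372)],0,hold=2)
E
```

```text
scope [[0.31, 0.219, 1.125], [0.588, -0.157, 0.023], [0.562, -0.057, 0.128], [0.565, -0.05, 0.29], [0.55, -0.051, 0.028]]
[[0,0.0147,-0.0447,-0.0023,-0,-0,-7.1],[0,0.0294,-0.0895,-0.0046,-0,-0,-14.2],[0,0.0442,-0.1342,-0.0069,-0.1,-0,-21.3],[0,0.0589,-0.1789,-0.0092,-0.1,-0,-28.5],[0,0.0905,-0.1927,-0.0092,-0.1,-0,-38.5],[0,0.1222,-0.2064,-0.0092,-0.1,-0.1,-48.5],[0,0.1538,-0.2201,-0.0091,-0.1,-0.1,-58.5],[0,0.1855,-0.2339,-0.0091,-0.1,-0.1,-68.5],[0,0.2171,-0.2476,-0.0091,-0.1,-0.1,-78.5],[0,0.2488,-0.2614,-0.009,-0.1,-0.1,-88.5],[0,0.2664,-0.2851,-0.009,-0.1,-0.1,-98.5],[0,0.284,-0.3089,-0.009,-0.1,-0.1,-108.5]]
[[0,0.017,0.0242,0,0,0,-10],[0,0.0339,0.0485,0,-0,0,-20],[0,0.0509,0.0727,0,-0,0,-30],[0,0.0679,0.0969,0,-0,0,-40],[0,0.0848,0.1211,0,-0,0,-50],[0,0.1068,0.1326,0,-0,0,-60],[0,0.1287,0.144,0,-0,0,-70],[0,0.1507,0.1554,0,-0,0,-80],[0,0.1726,0.1668,0,-0,0,-90],[0,0.1945,0.1783,0,-0,0,-100],[0,0.2165,0.1897,0,-0,0,-110],[0,0.2384,0.2011,0,-0,0,-120]]
[[0,-0.0113,0.0142,0.008,-0,0,-10],[0,-0.0226,0.0284,0.016,0,0,-20],[0,-0.0338,0.0425,0.024,0,0,-30],[0,-0.0451,0.0567,0.032,0,0,-40],[0,-0.0564,0.0709,0.04,0,0,-50],[0,-0.0845,0.0534,0.0514,0,0,-60.3],[0,-0.1126,0.0359,0.0629,-0,0,-70.6],[0,-0.1408,0.0185,0.0743,0,0,-80.9],[0,-0.1689,0.001,0.0857,-0,0,-91.1],[0,-0.1971,-0.0165,0.0971,0,0,-101.4],[0,-0.2252,-0.034,0.1086,0,0,-111.7],[0,-0.2533,-0.0514,0.12,-0,0,-122]]
[[0,0,0,0,0,0,0],[0,0,0,0,0,0,0]]
```

Call:
drive_tool:
  deltas:
    - [[0,0.015,-0.045,-0.002,0,0,-7],[0,0.029,-0.09,-0.005,0,0,-14],[0,0.044,-0.134,-0.007,0,0,-21.5],[0,0.059,-0.179,-0.009,0,0,-28.5],[0,0.09,-0.193,-0.009,0,0,-38.5],[0,0.122,-0.206,-0.009,0,0,-48.5],[0,0.154,-0.22,-0.009,0,0,-58.5],[0,0.185,-0.234,-0.009,0,0,-68.5],[0,0.217,-0.248,-0.009,0,0,-78.5],[0,0.249,-0.261,-0.009,0,0,-88.5],[0,0.266,-0.285,-0.009,0,0,-98.5],[0,0.284,-0.309,-0.009,0,0,-108.5]]

```text
clock: 1.6
tcp_pos: [0.3619, -0.1421, 0.2399]
orientation: [-0.0, 0.42, 0.908, 0.0]
wrist_force: [0.1, 0.9, -0.6]
finger_gap: 0.0855
grip_force: 0.0
```

Call:
drive_tool:
  deltas:
    - [[0,0.017,0.024,0,0,0,-10],[0,0.034,0.049,0,0,0,-20],[0,0.051,0.073,0,0,0,-30],[0,0.068,0.097,0,0,0,-40],[0,0.085,0.121,0,0,0,-50],[0,0.107,0.133,0,0,0,-60],[0,0.129,0.144,0,0,0,-70],[0,0.151,0.155,0,0,0,-80],[0,0.173,0.167,0,0,0,-90],[0,0.195,0.178,0,0,0,-100],[0,0.217,0.19,0,0,0,-110],[0,0.238,0.201,0,0,0,-120]]

```text
clock: 3.1
tcp_pos: [0.3621, 0.169, 0.24]
orientation: [-0.0, -0.576, 0.817, 0.0]
wrist_force: [-0.6, -1.3, -0.0]
finger_gap: 0.0854
grip_force: 0.0
```

Call:
drive_tool:
  deltas:
    - [[0,-0.011,0.014,0.008,0,0,-10],[0,-0.023,0.028,0.016,0,0,-20],[0,-0.034,0.043,0.024,0,0,-30],[0,-0.045,0.057,0.032,0,0,-40],[0,-0.056,0.071,0.04,0,0,-50],[0,-0.085,0.053,0.051,0,0,-60],[0,-0.113,0.036,0.063,0,0,-70.5],[0,-0.141,0.019,0.074,0,0,-81],[0,-0.169,0.001,0.086,0,0,-91],[0,-0.197,-0.017,0.097,0,0,-101.5],[0,-0.225,-0.034,0.109,0,0,-111.5],[0,-0.253,-0.051,0.12,0,0,-122]]

```text
clock: 4.6
tcp_pos: [0.4974, 0.389, 0.1191]
orientation: [0.0, 0.994, 0.108, -0.001]
wrist_force: [-0.8, -0.3, 0.2]
finger_gap: 0.0855
grip_force: 0.0
```

```bash
cat >> h.py <<'E'
def duo(name,ct,cs):
    out=[]
    for n,(cx,cy) in(("top",ct),("scene",cs)):
        p,d=read_camera(n);np.savez(n+"_l.npz",p=p,d=d)
        out.append(cv2.resize(p[cy-45:cy+45,cx-30:cx+30,::-1],(396,594),interpolation=cv2.INTER_CUBIC))
    cv2.imwrite("pics/"+name,np.hstack(out))
E
python3 - <<'E'
from h import *
duo("k1.png",(255,205),(280,230));print(get_state()["joint_pos"])
print(px("top",[.4975,.3895,.066]),px("scene",[.4975,.3895,.066]))
E
```

```text
[ 5.36785661e-01  4.76519179e-01  7.14508381e-03  1.10297439e+00
 -2.08618079e-05 -2.81714165e+00]
[[248.96992091 206.3593714 ]] [[269.52434444 226.05205535]]
```

View pics/k1.png

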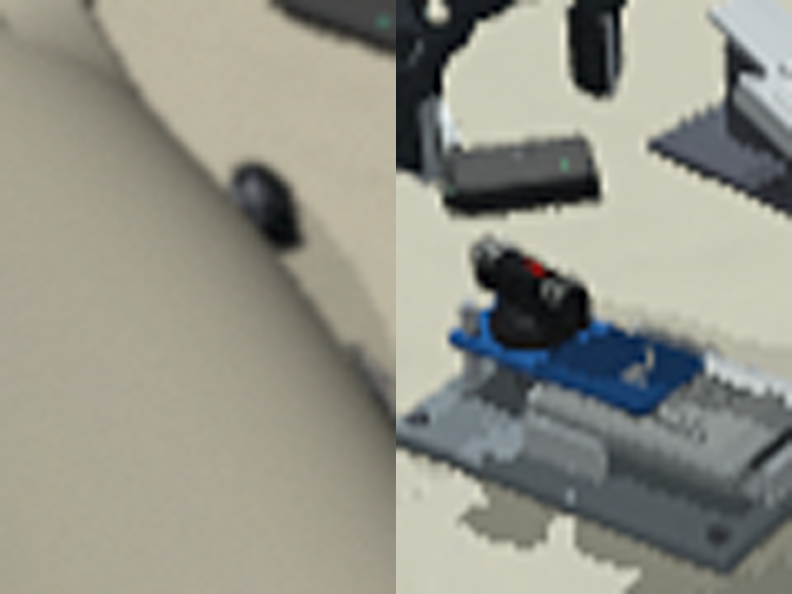

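Call:
drive_tool:
  deltas:
    - [[0,0,0,0.036,0,0,0],[0,0,0,0.072,0,0,0],[0,0,0,0.072,0,0,0],[160,0,0,0.072,0,0,0],[255,0,0,0.072,0,0,0],[255,0,0,0.072,0,0,0],[255,0,0,0.072,0,0,0],[255,0,0,0.072,0,0,0]]
  newtons: 50

```text
clock: 5.7
tcp_pos: [0.4983, 0.3898, 0.051]
orientation: [-0.001, 0.994, 0.105, 0.002]
wrist_force: [-1.7, 1.2, 8.4]
finger_gap: 0.0123
grip_force: 52.7
```

Call:
drive_tool:
  deltas:
    - [[255,0,0,-0.005,0,0,0],[255,0,0,-0.0055,0,0,10],[255,0,0,-0.006,0,0,20],[255,0,0,-0.0065,0,0,30],[255,0,0,-0.007,0,0,40],[255,0,0,-0.0075,0,0,50],[255,0,0,-0.008,0,0,60],[255,0,0,-0.0085,0,0,70],[255,0,0,-0.009,0,0,80],[255,0,0,-0.0095,0,0,90],[255,0,0,-0.01,0,0,100],[255,0,0,-0.0105,0,0,110]]

```text
clock: 7.2
tcp_pos: [0.4952, 0.3867, 0.057]
orientation: [-0.003, -0.654, 0.756, -0.0]
wrist_force: [-0.7, -3.0, -5.3]
finger_gap: 0.0127
grip_force: 54.0
```

Call:
drive_tool:
  deltas:
    - [[255,0,0,-0.0005,0,0,10],[255,0,0,-0.001,0,0,20],[255,0,0,-0.0015,0,0,30],[255,0,0,-0.002,0,0,40],[255,0,0,-0.0025,0,0,46],[255,0,0,-0.0028,0,0,53],[255,0,0,-0.0028,0,0,53],[255,0,0,-0.0028,0,0,53]]

```text
clock: 8.2
tcp_pos: [0.4934, 0.3879, 0.0597]
orientation: [-0.004, -0.251, 0.968, 0.0]
wrist_force: [-5.3, 2.1, -4.5]
finger_gap: 0.0127
grip_force: 54.3
```

```bash
python3 - <<'E'
from h import *
s=get_state();print(s);p,d=read_camera("scene");np.savez("scene_k.npz",p=p,d=d)
# strap height from depth, blue
b=(p[:,:,2].astype(int)>p[:,:,0]+60);b[:175]=0;b[275:]=0;b[:,:240]=0;b[:,350:]=0
for f in("scene0.npz","scene_k.npz"):
    F=np.load(f);q=F["p"].astype(int);m=(q[:,:,2]>q[:,:,0]+60)&(F["d"]>0);m[:175]=0;m[275:]=0;m[:,:240]=0;m[:,350:]=0
    y,x=np.nonzero(m);P=depthpts("scene",np.c_[x,y],F["d"]);print(len(x),np.percentile(P[:,2],[25,50,75]))
E
```

```text
{'clock': 8.2, 'joint_pos': array([ 0.5375299 ,  0.5151537 , -0.08118867,  0.98143499,  0.00210422,
        0.03035506]), 'qvel': array([ 0.000422  ,  0.00196021,  0.00272998, -0.00075859, -0.00013957,
       -0.00089754]), 'tau': array([ -2.44700052, -59.41169143,  31.09772086,  -1.68212011,
        -1.08946972,  -0.19414896]), 'tcp_pos': array([0.49335686, 0.38794819, 0.05973874]), 'orientation': array([-3.64548060e-03, -2.50873035e-01,  9.68013135e-01,  3.21351588e-05]), 'wrist_force': array([-5.33403986,  2.105056  , -4.52064642]), 'ft_torque': array([ 0.19709383,  1.10952318, -0.19833207]), 'grip_force': 54.280946764265536, 'finger_gap': 0.012702344619220209}
214 [0.03883408 0.04024685 0.04122557]
177 [0.04711703 0.0484003  0.04934658]
```

Call:
drive_tool:
  deltas:
    - [[120,0,0,0,0,0,0],[0,0,0,0,0,0,0],[0,0,0,0,0,0,0],[0,0,0,-0.03,0,0,0],[0,0,0,-0.065,0,0,0],[0,0,0,-0.065,0,0,0]]

```text
clock: 9.0
tcp_pos: [0.4993, 0.3899, 0.1304]
orientation: [0.003, -0.251, 0.968, 0.001]
wrist_force: [-0.2, 0.3, 0.2]
finger_gap: 0.0855
grip_force: 0.0
```

```bash
python3 - <<'E'
from h import *
p,d=read_camera("scene");np.savez("scene_k2.npz",p=p,d=d)
q=p.astype(int);m=(q[:,:,2]>q[:,:,0]+60)&(d>0);m[:175]=0;m[275:]=0;m[:,:240]=0;m[:,350:]=0
y,x=np.nonzero(m);P=depthpts("scene",np.c_[x,y],d);print(len(x),np.percentile(P[:,2],[25,50,75]))
cv2.imwrite("pics/k2.png",cv2.resize(p[170:275,220:350,::-1],(780,630)[:2] if 0 else (740,598),interpolation=cv2.INTER_CUBIC))
s=get_state();print(s["tcp_pos"])
plan([((.402,.3488,.09),203.1),((.402,.3488,.03),203.1)],15,hold=1)
E
```

```text
183 [0.04694067 0.04843919 0.04955494]
[0.49831954 0.38922809 0.12844991]
[[15,0.052,0.0057,0.019,0,0.1,3],[15,0.104,0.0114,0.038,0,0.2,5.9],[15,0.1042,0.0114,0.098,0,0.2,5.9],[15,0.1042,0.0114,0.098,0,0.2,5.9]]
```

View pics/k2.png

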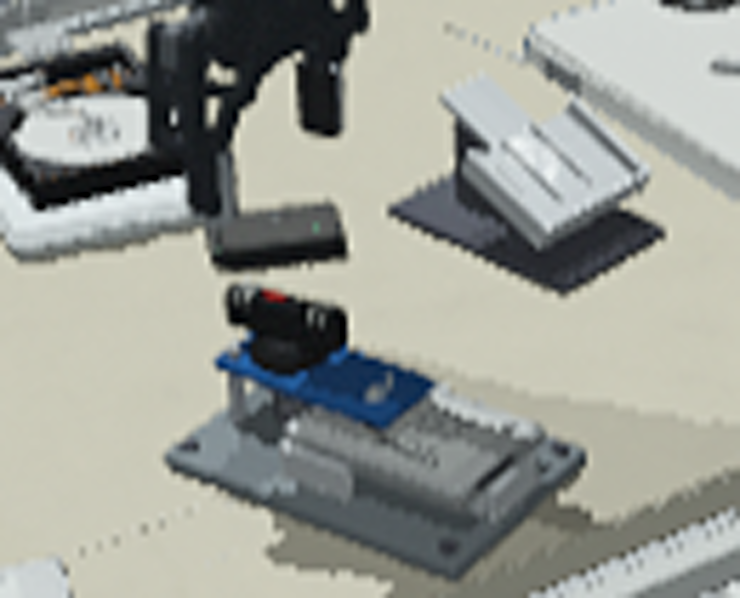

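The knob is turned (red line now on the rear wing at (272,297)), the strap is raised, and the drive still lies in place. Next I go to its front half.

Call:
drive_tool:
  deltas:
    - [[15,0.052,0.006,0.019,0,0,3],[15,0.104,0.0115,0.038,0,0,6],[15,0.104,0.0115,0.07,0,0,6],[15,0.104,0.0115,0.098,0,0,6],[15,0.104,0.0115,0.108,0,0,6],[15,0.104,0.0115,0.108,0,0,6]]

```text
clock: 9.8
tcp_pos: [0.3999, 0.3478, 0.0177]
orientation: [-0.001, -0.2, 0.98, -0.0]
wrist_force: [-0.2, 0.2, 0.1]
finger_gap: 0.0804
grip_force: 0.0
```

```bash
python3 - <<'E'
from h import *
print(get_state()["tcp_pos"],get_state()["wrist_force"],get_state()["finger_gap"])
p,d=read_camera("scene");np.savez("scene_g.npz",p=p,d=d)
c=px("scene",[.402,.3488,.03])[0].astype(int);print(c)
cv2.imwrite("pics/g1.png",cv2.resize(p[c[1]-45:c[1]+40,c[0]-55:c[0]+55,::-1],(770,595),interpolation=cv2.INTER_CUBIC))
E
```

```text
[0.39986798 0.34775087 0.01770687] [-0.17078018  0.2454777   0.14977604] 0.08036462853034262
[301 248]
```

View pics/g1.png

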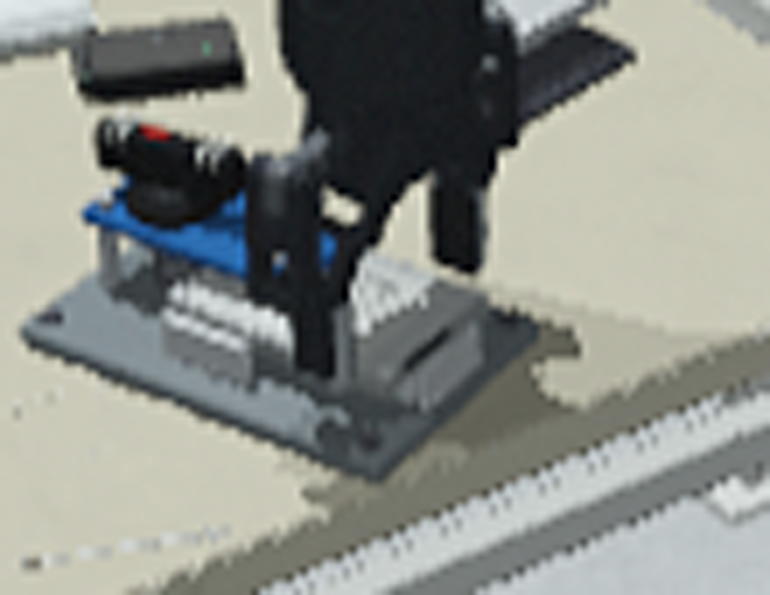

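The left finger stands beside the drive at (315,370) and the right one on the far side at (455,265), both above the plate. I'll feel for the plate.

Call:
drive_tool:
  deltas:
    - [[15,0,0,0.005,0,0,0],[15,0,0,0.01,0,0,0],[15,0,0,0.014,0,0,0],[15,0,0,0.014,0,0,0]]

```text
clock: 10.35
tcp_pos: [0.4002, 0.348, 0.0042]
orientation: [-0.0, -0.2, 0.98, -0.0]
wrist_force: [0.9, -0.6, 0.7]
finger_gap: 0.0801
grip_force: 0.0
```

Call:
drive_tool:
  deltas:
    - [[15,0,0,0.002,0,0,0],[15,0,0,0.004,0,0,0],[15,0,0,0.006,0,0,0],[15,0,0,0.006,0,0,0]]

```text
clock: 10.85
tcp_pos: [0.4005, 0.3482, -0.0011]
orientation: [0.0, -0.2, 0.98, -0.0]
wrist_force: [-0.9, -0.9, 3.5]
finger_gap: 0.0807
grip_force: 1.9
```

Call:
drive_tool:
  deltas:
    - [[15,0,0,-0.017,0,0,0],[15,0,0,-0.017,0,0,0],[60,0,0,-0.017,0,0,0],[90,0,0,-0.017,0,0,0],[90,0,0,-0.017,0,0,0],[90,0,0,-0.017,0,0,0]]
  newtons: 60

```text
clock: 11.6
tcp_pos: [0.4007, 0.3484, 0.0161]
orientation: [0.0, -0.2, 0.98, 0.0]
wrist_force: [-1.4, -0.9, 9.4]
finger_gap: 0.0677
grip_force: 66.2
```

Call:
drive_tool:
  deltas:
    - [[90,0,0,-0.002,0,0,0],[90,0,0,-0.004,0,0,0],[90,0,0,-0.006,0,0,0],[90,0,0,-0.008,0,0,0],[90,0,0,-0.008,0,0,0]]

```text
clock: 12.22
tcp_pos: [0.4005, 0.3483, 0.0236]
orientation: [0.0, -0.2, 0.98, -0.0]
wrist_force: [0.1, 0.4, -0.9]
finger_gap: 0.0678
grip_force: 67.2
```

```bash
python3 - <<'E'
from h import *
s=get_state();print(s["tcp_pos"],s["wrist_force"],s["ft_torque"])
p,d=read_camera("scene");np.savez("scene_h.npz",p=p,d=d)
c=px("scene",[.402,.3488,.03])[0].astype(int)
cv2.imwrite("pics/g2.png",cv2.resize(p[c[1]-35:c[1]+35,c[0]-45:c[0]+45,::-1],(765,595),interpolation=cv2.INTER_CUBIC))
E
```

```text
[0.4005304  0.34826202 0.02362081] [ 0.06513792  0.3540437  -0.9262263 ] [-0.05399926  0.03501796  0.00852887]
```

View pics/g2.png

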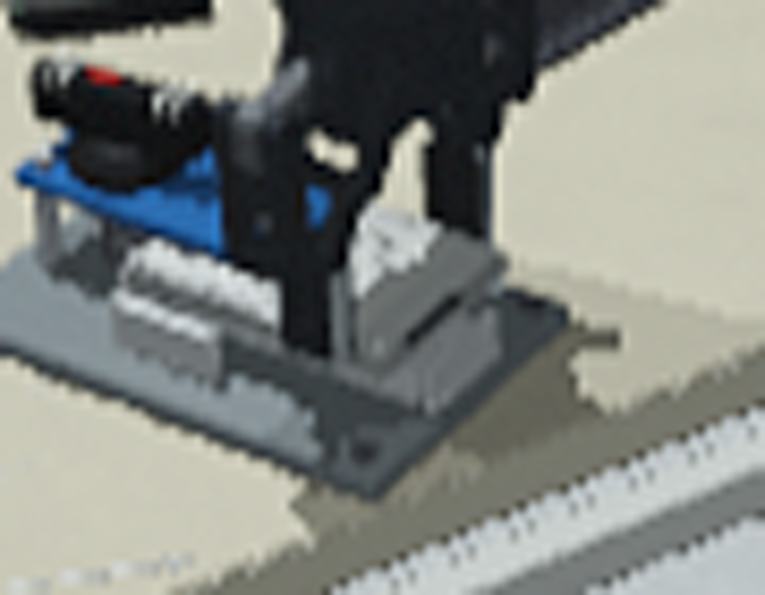

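The drive is lifted clear (front edge above the lip, wrist reads its weight only). I draw it out along tool +x.

Call:
drive_tool:
  deltas:
    - [[90,0.005,0,0,0,0,0],[90,0.013,0,0,0,0,0],[90,0.023,0,0,0,0,0],[90,0.034,0,0,0,0,0],[90,0.045,0,0,0,0,0],[90,0.057,0,0,0,0,0],[90,0.069,0,0,0,0,0],[90,0.081,0,0,0,0,0],[90,0.093,0,0,0,0,0],[90,0.105,0,0,0,0,0],[90,0.115,0,0,0,0,0],[90,0.12,0,0,0,0,0]]

```text
clock: 13.78
tcp_pos: [0.2893, 0.3009, 0.0235]
orientation: [-0.0, -0.2, 0.98, -0.0]
wrist_force: [0.5, 0.4, -2.0]
finger_gap: 0.0674
grip_force: 67.3
```

```bash
python3 - <<'E'
from h import *
s=get_state();print(s["tcp_pos"],s["wrist_force"],s["ft_torque"],s["finger_gap"],s["joint_pos"])
for n in("top","scene"):print(px(n,[.44,.08,0]))
f=np.load("top0.npz");p=f["p"];print([p[int(r),300].tolist() for r in range(252,264,2)],plane("top",[(300,258)],0))
plan([(s["tcp_pos"]+[0,0,.05],203.1),((.40,.1,.08),194),((.414,.085,.03),194)],90,hold=1)
E
```

```text
[0.28928276 0.30094425 0.02353445] [ 0.5117555   0.41417753 -1.96695658] [ 0.02342996  0.04127718 -0.01187127] 0.06743558585567702 [ 6.12369150e-01  2.00419966e-01 -6.69405338e-01  7.01250600e-01
 -7.57501899e-05  2.10162969e-01]
[[352.50797521 227.15706651]]
[[370.25461553 221.49604198]]
[[193, 187, 165], [192, 186, 164], [186, 180, 160], [113, 108, 97], [105, 100, 91], [126, 124, 122]] [[0.34809287 0.24282704 0.        ]]
[[90,0,-0,-0.05,-0,-0,-0.1],[90,-0.0058,-0.0571,-0.0516,-0,-0,2.2],[90,-0.0116,-0.1141,-0.0532,-0,-0,4.5],[90,-0.0174,-0.1712,-0.0548,-0,-0,6.8],[90,-0.0232,-0.2283,-0.0564,-0,-0,9],[90,-0.0302,-0.2475,-0.0064,-0,-0,9],[90,-0.0302,-0.2475,-0.0064,-0,-0,9]]
```

Call:
drive_tool:
  deltas:
    - [[90,0,0,-0.05,0,0,0],[90,-0.006,-0.05,-0.052,0,0,2],[90,-0.011,-0.1,-0.053,0,0,4],[90,-0.016,-0.15,-0.054,0,0,6],[90,-0.022,-0.2,-0.05,0,0,8],[90,-0.034,-0.246,-0.03,0,0,9],[90,-0.034,-0.246,-0.006,0,0,9],[90,-0.034,-0.246,0.008,0,0,9],[90,-0.034,-0.246,0.018,0,0,9],[90,-0.034,-0.246,0.018,0,0,9]]

```text
clock: 15.02
tcp_pos: [0.4171, 0.0882, 0.0051]
orientation: [-0.001, -0.122, 0.993, 0.0]
wrist_force: [-0.6, 0.1, -0.7]
finger_gap: 0.0674
grip_force: 68.8
```

Call:
drive_tool:
  deltas:
    - [[90,0,0,0.004,0,0,0],[90,0,0,0.008,0,0,0],[90,0,0,0.011,0,0,0],[90,0,0,0.012,0,0,0],[90,0,0,0.012,0,0,0]]

```text
clock: 15.65
tcp_pos: [0.4177, 0.0883, -0.0059]
orientation: [0.0, -0.122, 0.992, -0.0]
wrist_force: [-1.8, 0.2, 4.6]
finger_gap: 0.0676
grip_force: 69.5
```

Call:
drive_tool:
  deltas:
    - [[50,0,0,-0.001,0,0,0],[20,0,0,-0.001,0,0,0],[0,0,0,-0.001,0,0,0],[0,0,0,-0.001,0,0,0],[0,0,0,-0.04,0,0,0],[0,0,0,-0.08,0,0,0],[0,0,0,-0.08,0,0,0]]

```text
clock: 16.52
tcp_pos: [0.4202, 0.0883, 0.0763]
orientation: [0.003, -0.122, 0.993, -0.0]
wrist_force: [-0.1, 0.4, 0.6]
finger_gap: 0.0855
grip_force: 0.0
```

```bash
python3 - <<'E'
from h import *
s=get_state();print(s["tcp_pos"],s["wrist_force"])
c1=px("top",[.445,.095,0])[0].astype(int);c2=px("scene",[.445,.095,0])[0].astype(int);print(c1,c2)
duo("l1.png",tuple(c1),tuple(c2))
E
```

```text
[0.42023915 0.08825353 0.07628365] [-0.12789048  0.38686976  0.6071288 ]
[347 225] [365 222]
```

View pics/l1.png

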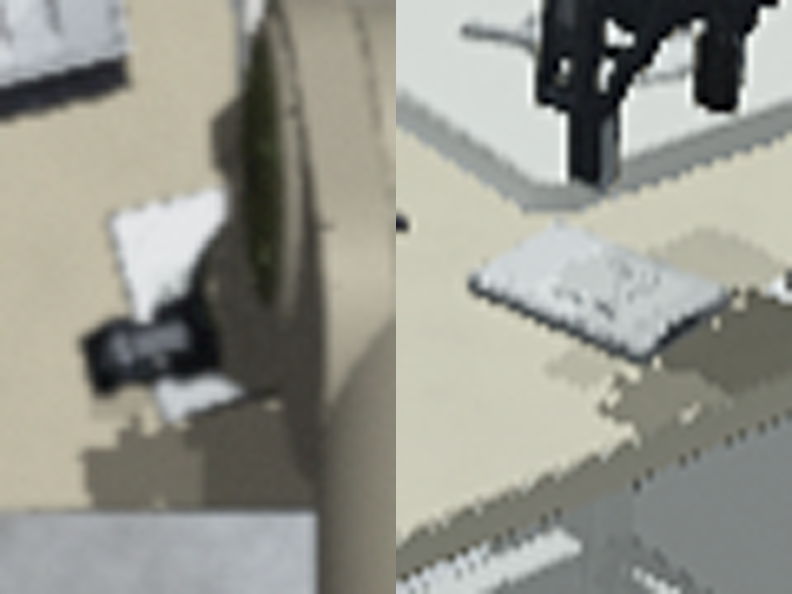

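```bash
python3 - <<'E'
from h import *
c=(np.array([(470,278),(560,222),(728,293),(642,350)])-[396,0])/6.6+[335,177]-.4
P=plane("scene",c,.008)[:,:2];print(P.round(4).tolist(),P.mean(0))
a=(P[0]+P[1])/2;b=(P[2]+P[3])/2;print("yaw",np.degrees(np.arctan2(*(a-b)[::-1])),np.linalg.norm(a-b),np.linalg.norm(P[0]-P[1]))
t=(np.array([(112,213),(222,185),(170,420)]))/6.6+[317,180]-.4
print(plane("top",t,.008)[:,:2].round(4).tolist())
plan([((.475,.1025,.06),194),((.475,.1025,.01),194),((.475,.1025,-.006),194)],15,hold=1)
E
```

```text
[[0.4852, 0.1385], [0.5017, 0.0728], [0.4069, 0.0512], [0.3923, 0.1139]] [0.44654229 0.09410015]
yaw 13.826132528502837 0.09667946059231318 0.06771208739256866
[[0.4872, 0.1379], [0.4999, 0.0859], [0.3904, 0.1136]]
[[15,-0.0295,0,0.0068,-0,0,0],[15,-0.059,0,0.0137,-0,0.1,0],[15,-0.0589,0,0.0637,-0,0.1,0],[15,-0.0589,0.0001,0.0797,-0,0.1,0],[15,-0.0589,0.0001,0.0797,-0,0.1,0]]
```

Call:
drive_tool:
  deltas:
    - [[15,-0.03,0,0.007,0,0,0],[15,-0.058,0,0.014,0,0,0],[15,-0.058,0,0.05,0,0,0],[15,-0.058,0,0.07,0,0,0],[15,-0.058,0,0.078,0,0,0],[15,-0.058,0,0.078,0,0,0]]

```text
clock: 17.38
tcp_pos: [0.4728, 0.1021, -0.0054]
orientation: [-0.001, -0.122, 0.993, 0.0]
wrist_force: [0.4, -0.6, 0.7]
finger_gap: 0.0799
grip_force: 0.0
```

Call:
drive_tool:
  deltas:
    - [[15,-0.003,0,0,0,0,0],[60,-0.003,0,0,0,0,0],[90,-0.003,0,0,0,0,0],[90,-0.003,0,0,0,0,0],[90,-0.003,0,0,0,0,0],[90,-0.003,0,-0.001,0,0,0]]
  newtons: 60

```text
clock: 18.12
tcp_pos: [0.4778, 0.103, -0.0024]
orientation: [0.001, -0.122, 0.993, -0.0]
wrist_force: [-0.4, 0.6, -0.1]
finger_gap: 0.0669
grip_force: 66.9
```

Call:
drive_tool:
  deltas:
    - [[90,0,0,0,0,0,0],[90,0,0,0,0,0,0]]

```text
clock: 18.38
tcp_pos: [0.4776, 0.103, -0.0026]
orientation: [0.001, -0.122, 0.993, -0.0]
wrist_force: [-1.2, 0.4, 6.3]
finger_gap: 0.0672
grip_force: 67.8
```

Call:
drive_tool:
  deltas:
    - [[90,0,0,-0.02,0,0,0],[90,0,0,-0.06,0,0,0],[90,0,0,-0.1,0,0,0],[90,0,0,-0.1,0,0,0],[90,0,0,-0.1,0,0,0]]

```text
clock: 19.0
tcp_pos: [0.4761, 0.1029, 0.0958]
orientation: [-0.0, -0.122, 0.993, -0.0]
wrist_force: [-0.4, 0.7, -1.3]
finger_gap: 0.0668
grip_force: 67.5
```

```bash
python3 - <<'E'
from h import *
th=np.radians(25);yaw=np.radians(13.9)
u=np.array([np.cos(yaw),np.sin(yaw)]);v=np.array([-u[1],u[0]])
X=np.r_[u*np.cos(th),np.sin(th)];N=np.r_[-u*np.sin(th),np.cos(th)];V=np.r_[v,0]
O=np.r_[u*.625+v*.0335,.052];print("O",O)
def prof(n,P):
    g=cv2.cvtColor(np.load(n+"0.npz")["p"],cv2.COLOR_RGB2GRAY).astype(np.float32)
    q=px(n,P).astype(np.float32);return cv2.remap(g,q[None,:,0],q[None,:,1],cv2.INTER_LINEAR)[0]
for n in("top","scene"):
    for x in(.018,.026,.034,.042,.048):
        y=np.arange(-.035,.0351,.0005);g=prof(n,O+x*X+y[:,None]*V);d=np.gradient(cv2.GaussianBlur(g[None],(9,1),0)[0])
        i=np.argmax(d[:70]);j=70+np.argmin(d[70:]);print(n,x,"edges",y[i],y[j],"mid",(y[i]+y[j])/2)
    for y in(-.01,0,.01):
        x=np.arange(.035,.08,.0005);g=prof(n,O+x[:,None]*X+y*V);d=np.gradient(cv2.GaussianBlur(g[None],(9,1),0)[0])
        print(n,"rail end",y,x[np.argmax(abs(d))],d[np.argmax(abs(d))])
    for y in(-.03,.03):
        x=np.arange(-.01,.03,.0005);g=prof(n,O+x[:,None]*X+y*V);d=np.gradient(cv2.GaussianBlur(g[None],(9,1),0)[0])
        print(n,"deck shoulder",y,x[np.argmin(d)])
f=get_state();T=f["tcp_pos"];print(T)
p,d=read_camera("scene");np.savez("scene_c.npz",p=p,d=d)
c=np.array([T[0],T[1],T[2]+.0106])-np.r_[u*.0323,0]
for a in(.02,.03,.045):  # along -u from centre
    for b in(-.02,0,.02):
        P=c-np.r_[u*a,0]+np.r_[v*b,0];q=px("scene",P);print(a,b,(depthpts("scene",q,d)[0]-P).round(4))
E
```

```text
O [0.59865016 0.18266153 0.052     ]
top 0.018 edges -0.01849999999999999 0.018500000000000044 mid 2.7755575615628914e-17
top 0.026 edges -0.017499999999999988 0.019000000000000045 mid 0.0007500000000000284
top 0.034 edges -0.01849999999999999 0.019000000000000045 mid 0.000250000000000028
top 0.042 edges -0.017999999999999988 0.019000000000000045 mid 0.0005000000000000282
top 0.048 edges -0.017999999999999988 0.019000000000000045 mid 0.0005000000000000282
top rail end -0.01 0.05300000000000002 -2.1373215
top rail end 0 0.05250000000000002 -1.0905457
top rail end 0.01 0.05400000000000002 -0.87538147
top deck shoulder -0.03 0.011000000000000018
top deck shoulder 0.03 0.010500000000000018
scene 0.018 edges -0.02149999999999999 0.020000000000000046 mid -0.0007499999999999729
scene 0.026 edges -0.0004999999999999727 0.019500000000000045 mid 0.009500000000000036
scene 0.034 edges -0.005499999999999977 0.019500000000000045 mid 0.007000000000000034
scene 0.042 edges -0.004499999999999976 0.018000000000000044 mid 0.006750000000000034
scene 0.048 edges -0.005499999999999977 0.018000000000000044 mid 0.006250000000000033
scene rail end -0.01 0.05200000000000002 0.51091003
scene rail end 0 0.060500000000000026 -0.5397186
scene rail end 0.01 0.060000000000000026 -0.77207947
scene deck shoulder -0.03 0.009000000000000017
scene deck shoulder 0.03 0.017000000000000022
[0.47611747 0.10292751 0.09581406]
0.02 -0.02 [-0.0017  0.0015  0.0012]
0.02 0 [-0.0035  0.003   0.0024]
0.02 0.02 [-0.0035  0.003   0.0024]
0.03 -0.02 [-0.0002  0.0002  0.0001]
0.03 0 [-0.0008  0.0007  0.0005]
0.03 0.02 [-0.0039  0.0034  0.0027]
0.045 -0.02 [-0.0052  0.0048  0.0037]
0.045 0 [-0.0007  0.0007  0.0005]
0.045 0.02 [-0.004   0.0035  0.0029]
```

```bash
cat >> h.py <<'E'
th=np.radians(25);yaw=np.radians(13.9)
u=np.array([np.cos(yaw),np.sin(yaw)]);v=np.array([-u[1],u[0]])
X=np.r_[u*np.cos(th),np.sin(th)];N=np.r_[-u*np.sin(th),np.cos(th)];V=np.r_[v,0];O=np.array([.5986,.1830,.052])
RT=Rd(193.9,-25)
tgt=lambda x,h:O+(x+.0323)*X+.0004*V+(h-.0026)*N
E
python3 - <<'E'
from h import *
print(RT.as_matrix()[:,2],-N,RT.as_matrix()[:,0],-X, tgt(.004,.05))
plan([(tgt(.004,.05),RT),(tgt(.004,.015),RT)],90,hold=2)
E
```

```text
[ 0.41024251  0.10152476 -0.90630779] [ 0.41024251  0.10152476 -0.90630779] [-0.87976791 -0.21772055 -0.42261826] [-0.87976791 -0.21772055 -0.42261826] [0.61099399 0.18647927 0.11030003]
[[90,-0.0505,0.0161,-0.0051,0,-8.4,0],[90,-0.1011,0.0322,-0.0102,0,-16.8,0.1],[90,-0.1516,0.0483,-0.0154,0,-25.1,0.1],[90,-0.1664,0.0482,0.0163,0,-25.1,0.1],[90,-0.1664,0.0482,0.0163,0,-25.1,0.1],[90,-0.1664,0.0482,0.0163,0,-25.1,0.1]]
```

Call:
drive_tool:
  deltas:
    - [[90,-0.04,0.012,-0.01,0,-6,0],[90,-0.08,0.024,-0.015,0,-12,0],[90,-0.12,0.037,-0.018,0,-18,0],[90,-0.152,0.048,-0.0155,0,-25,0],[90,-0.159,0.048,0,0,-25,0],[90,-0.1665,0.048,0.0165,0,-25,0],[90,-0.1665,0.048,0.0165,0,-25,0],[90,-0.1665,0.048,0.0165,0,-25,0]]

```text
clock: 20.05
tcp_pos: [0.6266, 0.1895, 0.0795]
orientation: [0.214, -0.119, 0.969, 0.026]
wrist_force: [-0.5, 0.4, -1.6]
finger_gap: 0.067
grip_force: 67.5
```

```bash
python3 - <<'E'
from h import *
s=get_state();e=s["tcp_pos"]-tgt(0,0);print("tcp in deck x,y,h",e@X,e@V,e@N,s["wrist_force"]);q=s["orientation"];print((RT.inv()*Ro.from_quat(np.r_[q[1:],q[0]])).as_rotvec(degrees=True))
duo("s1.png",tuple(px("top",O)[0].astype(int)),tuple(px("scene",O)[0].astype(int)))
# expected drive front corners
C=tgt(0,0)+e-.0323*X-.0004*V+.0026*N
for n in("top","scene"):
    o=px(n,O)[0].astype(int);print(n,[((px(n,C-.05*X+b*V+.008*N)[0]-o+[30,45])*6.6).round() for b in(-.035,.035)])
E
```

```text
tcp in deck x,y,h 0.005414420879953132 -0.0008602443396871321 0.015382701489590858 [-0.45970537  0.35159006 -1.55407075]
[-0.04024878  0.09293075 -0.09240209]
top [array([308., 383.]), array([159., 421.])]
scene [array([333., 302.]), array([232., 357.])]
```

View pics/s1.png

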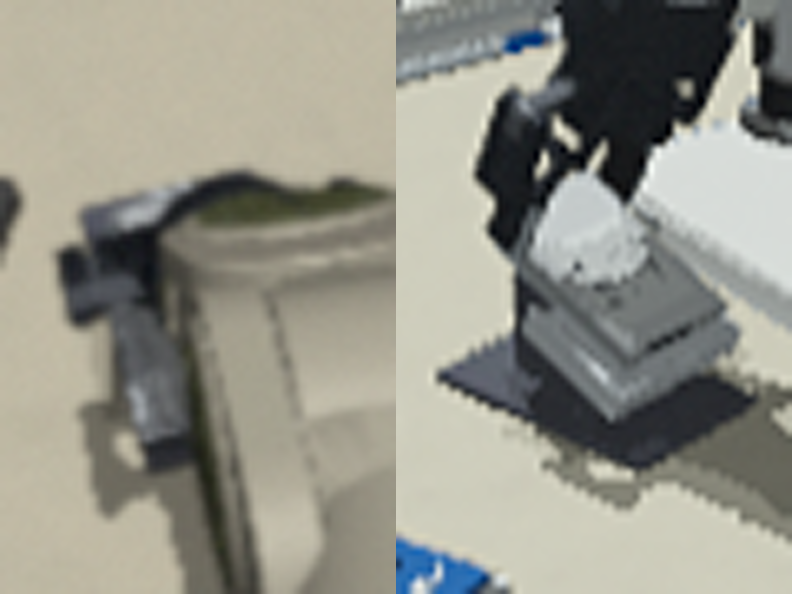

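The drive (front edge from (625,350) to (725,302) in the scene half) hovers parallel to the deck, centred over the cheeks. I lower it.

Call:
drive_tool:
  deltas:
    - [[90,0.001,0.001,0.003,0,0,0],[90,0.002,0.001,0.006,0,0,0],[90,0.003,0.001,0.009,0,0,0],[90,0.003,0.001,0.011,0,0,0],[90,0.003,0.001,0.011,0,0,0]]

```text
clock: 20.78
tcp_pos: [0.6282, 0.1913, 0.0686]
orientation: [0.215, -0.119, 0.969, 0.026]
wrist_force: [0.0, 0.5, -2.1]
finger_gap: 0.0669
grip_force: 67.5
```

Call:
drive_tool:
  deltas:
    - [[90,0,0,0.0015,0,0,0],[90,0,0,0.003,0,0,0],[90,0,0,0.0045,0,0,0],[90,0,0,0.0045,0,0,0]]

```text
clock: 21.28
tcp_pos: [0.6301, 0.1918, 0.0647]
orientation: [0.215, -0.119, 0.969, 0.026]
wrist_force: [-0.2, -0.0, -1.4]
finger_gap: 0.0671
grip_force: 67.6
```

```bash
python3 - <<'E'
from h import *
s=get_state();e=s["tcp_pos"]-tgt(0,0);f=s["wrist_force"];print("x,y,h",e@X,e@V,e@N,"f",f@X,f@V,f@N,s["ft_torque"])
E
```

```text
x,y,h 0.0026890997535202817 0.0005577693206812372 0.00024495410045904644 f -0.7689471488376363 0.002828570080687203 -1.1734468195788 [-0.13165381  0.50916924  0.01602633]
```

Call:
drive_tool:
  deltas:
    - [[90,0,0,0.001,0,0,0],[90,0,0,0.002,0,0,0],[90,0,0,0.002,0,0,0]]

```text
clock: 21.65
tcp_pos: [0.6304, 0.1919, 0.0643]
orientation: [0.215, -0.119, 0.969, 0.026]
wrist_force: [-11.6, -3.0, 12.3]
finger_gap: 0.0671
grip_force: 69.8
```

```bash
python3 - <<'E'
from h import *
s=get_state();e=s["tcp_pos"]-tgt(0,0);f=s["wrist_force"];print("x,y,h",e@X,e@V,e@N,"f",f@X,f@V,f@N,s["ft_torque"])
E
```

```text
x,y,h 0.002744842801666544 0.0005726712845637083 -0.000211386486561832 f -5.614547876033478 -0.10647572321228906 16.197133428698713 [-0.38078136  1.23679867 -0.01022428]
```

Call:
drive_tool:
  deltas:
    - [[90,0,0,-0.0015,0,0,0],[90,0.001,0,-0.0015,0,0,0],[90,0.002,0,-0.0015,0,0,0],[90,0.003,0,-0.0015,0,0,0],[90,0.003,0,-0.0015,0,0,0]]

```text
clock: 22.28
tcp_pos: [0.6288, 0.1914, 0.0638]
orientation: [0.216, -0.119, 0.969, 0.026]
wrist_force: [3.3, 1.4, 0.5]
finger_gap: 0.067
grip_force: 67.6
```

```bash
python3 - <<'E'
from h import *
s=get_state();e=s["tcp_pos"]-tgt(0,0);f=s["wrist_force"];print("x,y,h",e@X,e@V,e@N,"f",f@X,f@V,f@N,s["ft_torque"])
E
```

```text
x,y,h 0.0011028206337889122 0.0005063523323188043 2.4673118717054537e-05 f 3.4437825419106907 0.5760643638274768 -1.0857658741478868 [ 0.0834674  -0.26803637  0.06004957]
```

The drive touches the stop (about 3.4 N along the slope). I release it and back off along the tool.

Call:
drive_tool:
  deltas:
    - [[60,-0.001,0,0,0,0,0],[40,-0.001,0,0,0,0,0],[20,-0.001,0,0,0,0,0],[0,-0.001,0,0,0,0,0],[0,-0.001,0,0,0,0,0],[0,-0.001,0,-0.03,0,0,0],[0,-0.001,0,-0.08,0,0,0],[0,-0.001,0,-0.13,0,0,0],[0,-0.001,0,-0.13,0,0,0]]

```text
clock: 23.4
tcp_pos: [0.577, 0.1784, 0.1865]
orientation: [0.219, -0.119, 0.968, 0.027]
wrist_force: [0.6, -0.1, -0.3]
finger_gap: 0.0854
grip_force: 0.0
```

```bash
python3 - <<'E'
from h import *
c=px("scene",O)[0].astype(int);p,d=read_camera("scene");np.savez("scene_f.npz",p=p,d=d)
y,x=np.mgrid[c[1]-25:c[1]+25,c[0]-25:c[0]+25];uv=np.c_[x.ravel(),y.ravel()]
P=depthpts("scene",uv,d)-O;L=np.c_[P@X,P@V,P@N]
w=(abs(L[:,0])<.048)&(abs(L[:,1])<.033)&(abs(L[:,2]-.008)<.006);print(w.sum(),"h",np.percentile(L[w,2],[10,50,90]),np.linalg.lstsq(np.c_[L[w,:2],np.ones(w.sum())],L[w,2],rcond=None)[0])
g=cv2.cvtColor(p,cv2.COLOR_RGB2GRAY).astype(np.float32)
def prof(a):
    q=px("scene",a).astype(np.float32);return cv2.remap(g,q[None,:,0],q[None,:,1],cv2.INTER_LINEAR)[0]
for xx in(-.03,0,.03):
    y=np.arange(-.042,.0421,.001);print(xx,prof(O+xx*X+y[:,None]*V+.008*N)[::3].astype(int).tolist())
x=np.arange(-.06,.0601,.003);print("along",prof(O+x[:,None]*X+.008*N).astype(int).tolist())
s=get_state();print(s["tcp_pos"],s["wrist_force"])
# knob check
q=p.astype(int);m=(q[:,:,2]>q[:,:,0]+60)&(d>0);m[:175]=0;m[275:]=0;m[:,:240]=0;m[:,350:]=0
yy,xx=np.nonzero(m);print("strap z",np.median(depthpts("scene",np.c_[xx,yy],d)[:,2]))
cv2.imwrite("pics/f1.png",cv2.resize(p[c[1]-35:c[1]+35,c[0]-45:c[0]+45,::-1],(765,595),interpolation=cv2.INTER_CUBIC))
E
```

```text
421 h [0.00808558 0.01062942 0.01288393] [ 0.00282092 -0.00864151  0.01052125]
-0.03 [195, 143, 122, 168, 193, 203, 206, 207, 208, 208, 208, 208, 208, 209, 208, 208, 209, 209, 208, 209, 208, 208, 205, 196, 190, 173, 156, 173, 153]
0 [181, 141, 129, 163, 192, 203, 204, 195, 192, 196, 203, 190, 188, 200, 195, 201, 209, 210, 201, 174, 146, 162, 199, 199, 190, 169, 164, 171, 159]
0.03 [101, 164, 190, 183, 192, 197, 197, 197, 197, 197, 197, 198, 197, 197, 197, 197, 197, 197, 198, 197, 197, 197, 193, 193, 193, 164, 120, 107, 158]
along [60, 92, 120, 139, 139, 182, 200, 198, 200, 205, 208, 209, 209, 209, 209, 204, 194, 205, 206, 195, 195, 197, 207, 209, 209, 209, 208, 203, 197, 196, 197, 197, 197, 197, 196, 196, 198, 198, 198, 200, 200]
[0.57625024 0.17825132 0.18391656] [ 0.85708147  0.51028922 -0.82742211]
strap z 0.0484649566063885
```

```bash
python3 -c "
from workcell import *
print(hand_in())"
```

```text
the job is handed in; nothing more can be done
None
```

I handed the job in at about 23 s of the 72 s. The knob is loosened to about 3.0 rad. The drive was laid on the bench, regripped, and now rests label up on the stand against the stop; final depth readings show it flush and centred, and no verdict came back.

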